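# Demould the cast brackets and screw them up in the tub

### The job

The resin brackets in the mould have set: swing the red tab fully clear of the cover, lift the clear cover out and lay it flat on the black mat, and put every bracket that is in the mould into the white tub. Then set the red lid on the tub, turn it backward (counter-clockwise from above) until it drops into the start of the thread, and turn it forward (clockwise) until it is fully home. Leave the paint can, tape, cup and screwdriver where they are; a thing that gets knocked or slips on the way is simply picked up and the job carried on.

Things in the scene. Friction and masses are not known exactly. Their poses are not given: they have to be found in the camera images.
- mould: Fixed grey mould frame, 182 (x) x 210 (y) mm, 73 high, turned by up to 0.25 rad; origin on the bench under the middle of its four cavities. Inner walls at x = +-69 and y = +-74 mm up to 66 mm, where a ledge carries the cover in a recess of 150 x 160 mm.
- mould_block (a point): Centre of the top of the aluminium block inside the mould, 30 mm above the bench. Four cavities side by side along the mould's y, centres at y = -57, -19, 19, 57 mm, each 68 (x) x 28 (y) mm and 12 mm deep.
- tab (a joint): Angle (rad) of the red swing tab on the mould's -y rim. Near 0 (start -0.3 to 0.3) it points along the mould's +y, over the edge of the cover; growing = clockwise seen from above, towards the mould's +x. At 1.3 or more it is clear of the cover; it stops at 1.8. It turns with slight friction (about 1 N at the post) and stays where left.
- tab_pivot (a point): Pivot of the tab, on the underside of the tab, 98 mm from the mould's origin along its -y, 74.5 mm above the bench; does not move.
- tab_post (a point): Middle of the tab's grip post: upright, 12 mm diameter, 22 mm tall (81.5 to 103.5 mm above the bench), 45 mm from the pivot. The tab below it is 15 mm wide and 7 mm thick. Turns with the tab.
- cover: Loose clear plate 146 (x) x 156 (y) x 6 mm, 0.2 kg, origin at the centre of its underside. A wooden grip bar stands in its middle: 14 mm wide (x), 60 long (y), from 6 to 38 mm above the origin. At the start it lies in the mould, axes along the mould's.
- mat: Thin fixed black rubber mat 200 x 200 x 3 mm, flat on the bench; origin at the centre of its underside. The cover goes here, turned any way.
- tub: Fixed round white tub, open at the top, 148 mm across, 125 mm tall, origin under its centre on the bench; inner floor at 6 mm, inside 120 mm across, mouth 112 mm across. A blue thread ring, 135 mm across, surrounds its neck just below the rim.
- tub_rim (a point): Centre of the tub's mouth, 125 mm above the bench.
- thread (a point): Centre of the thread ring, 113 mm above the bench. Three ridges, 120 degrees apart, with 18 degree openings between them at an angle that differs each time and cannot be read from any pose. A lid resting on the ridges jams if turned forward; turned backward by at most about 105 degrees it drops about 10 mm into the openings; then forward 80 to 110 degrees runs it down 5 mm to a firm stop.
- lid: Loose red screw lid, 152 mm across, 0.16 kg, with a grip bar on top; three lugs inside the lower edge of its skirt and a tapered plug that centres it in the mouth. Origin at the centre of its underside. Origin above the bench when level on the tub: 113 to 118 mm on the ridges (122 on a stop), about 108 dropped into the thread start, 103 to 104 fully home.
- lid_bar (a point): Middle of the lid's grip bar, 49 mm above the lid's origin: the bar is 14 mm wide (lid's x), 70 mm long (y), 34 mm tall, from the lid's flat top at 32 mm to 66 mm. Fingers set loosely about the bar (2 to 4 mm play) can turn the lid, and it then sinks by its own weight.
- paint_can: Bystander: paint can, 84 mm across, 100 mm tall. Leave alone.
- tape: Bystander: yellow roll of tape, 100 mm across, 25 mm high. Leave alone.
- cup: Bystander: green plastic cup, 76 mm across, 110 mm tall. Leave alone.
- driver: Bystander: screwdriver lying on the bench. Leave alone.
- bracket0: Loose orange resin bracket of T section (one of up to four, alike; some may be absent), 45 g: foot 64 (x) x 24 (y) x 10 mm, origin at the centre of its underside, and a rib in the middle, 12 mm thick (x), 24 wide (y), from 10 to 44 mm above the origin. At the start it stands in a mould cavity, rib up (rib top 62 mm above the bench), foot along the mould's x.
- bracket1: Another orange bracket, as bracket0.
- bracket2: Another orange bracket, as bracket0.
- bracket3: Another orange bracket, as bracket0.
Things that resemble listed ones, but are neither listed nor needed, are in the scene too. Of the things shaped like the lid, the red one is meant.

How it is judged (in metres and radians):
On the way, in this order (a step that is already met when the one before it is completed fails the run):
1. the tab is swung clear of the cover (value of joint tab above 1.25 rad), for 0.2 s.
2. the cover lies flat on the mat, let go (horizontal distance between cover and mat below 0.06 m and z of cover in the frame of mat below 0.012 m and angle between cover's own z axis and vertical below 0.06 rad and contact force between the fingers and cover below 0.05 N), for 0.3 s.
3. every bracket lies in the tub (horizontal distance between each of bracket0, bracket1, bracket2, bracket3 and tub below 0.056 m and z of each of bracket0, bracket1, bracket2, bracket3 in the frame of tub below 0.1 m and linear speed of each of bracket0, bracket1, bracket2, bracket3 below 0.05 m/s), for 0.2 s.
4. the lid has dropped into the start of the thread, level on the tub (horizontal distance between lid and tub below 0.006 m and angle between lid's own z axis and vertical below 0.06 rad and z of lid in the frame of tub below 0.1105 m), for 0.2 s.
5. the lid is turned fully home (horizontal distance between lid and tub below 0.006 m and angle between lid's own z axis and vertical below 0.06 rad and z of lid in the frame of tub below 0.1054 m), for 0.2 s.
At the end, for the whole second after the job is handed in: The tab is still clear (over 1.0 rad); the cover lies flat (within 0.06 rad) on the mat, its centre within 60 mm of the mat's; every bracket is inside the tub; the lid is centred within 6 mm, level within 0.06 rad and fully home (origin at most 105.4 mm above the bench); all at rest and let go (all of step 2 and all of step 3 and all of step 5 and value of joint tab above 1 rad and linear speed of each of lid, cover below 0.02 m/s); the robot touches nothing.
It fails at once if a bystander is moved by more than 30 mm (distance of any of paint_can, tape, cup, driver from where it was at the start of the episode above 0.03 m).
Of bracket0, bracket1, bracket2, bracket3 only 3 to 4 are there at a start; the rules pass over those that are not, and their reading is None.
At some moment in a run one of lid may be knocked a few centimetres aside while the robot is not near it.
Once in a run the grip may slacken for a moment while it holds something.
It also fails if it takes over 210 s, if anything falls off the work surface, if the arm or the gripper's body presses on something with over 40 N, if the wrist force passes 120 N, or if a joint passes its speed limit or range.

### The arm

A 7-joint arm with a two-finger parallel gripper is mounted at the origin on the work surface. World frame = base frame: x ahead of the robot, y to its left, z up, the work surface at z = 0. Lengths are in m, angles in degrees, forces in N, time in s.
With the tool pointing down it reaches from about 0.425 to 0.875 m from the base axis. Payload 4.7 kg.
Tool frame: the origin (TCP) lies at the very end of the fingers, on their centre line; the grasp point (between the pads) lies env.hold_point_z behind it (env.hold_point_z is the distance from the TCP to the grasp point, in m); z points along the fingers, y is the line along which they close (so a half turn about z gives the same grasp; the last joint's range is limited). The gripper opens to 87 mm and grips with 3 to 60 N. Pads are 19 mm wide; open, the fingers measure 117 mm over their backs; the gripper's body (75 mm by 190 mm) begins 51 mm behind the grasp point.
Start: joints at [70.594, 18.392, -4.016, 83.108, 1.295, 78.541, -3.26], TCP at [0.225, -0.61, 0.223] pointing down, gripper open.
Joint ranges: [-163.93, 163.93], [-17.29, 119.83], [-79.2, 71.16], [3.27, 140.29], [-89.18, 269.18], [5.43, 117.66], [-154.24, 154.24]. Speed limits (degrees/s): [147.25, 147.25, 180, 180, 180, 180, 180].

### API

Orientations are given as [roll, pitch, yaw] about the fixed x, y, z axes, in that order (R = Rz(yaw) Ry(pitch) Rx(roll)).
In Python, from cell import env gives the robot as it stands.
- The arm moves only by the shell command python3 -m jog 'ROWS' [FORCE]. ROWS is JSON, a list of rows, each an object with "dp": the shift along the tool's x, y, z in cm, a list of three; "twist": the turn about the tool's z in degrees; "fingers": the opening, from 0 (shut) to 1 (fully open). A call has 1 to 8 rows; each row is the pose to reach, as a shift and turn from the pose commanded when the call began, along the tool's axes at that moment; what a row does not reach only later rows make up. A row lasts 1/8 s, in which the tool goes at most 62.5 mm and 10.7 degrees, less where a joint would pass 70% of its speed; a pose out of reach is approached as far as the arm can. A call with a gripper value outside its range is refused whole. The fingers move at their own pace and stop on an object; FORCE is the grip in N (left out, the last holds). Time passes only in rows, so rows that repeat a pose let the fingers close. It gives the time, the measured TCP pose, the force, the opening and the grip force at its end, in the units of the state.
- env.get_obs(): the state, without advancing time (a new reading comes with each control period).
- env.read_camera(name): name is "scene" or "top" or "wrist"; returns a dict with "pixels" (400x640x3 uint8, blue, green, red), "depth" (400x640 float32, m along the optical axis (not along the pixel's ray), 0 where there is no reading), "fx", "fy", "cx", "cy" (pixels), "k1" (the pictures are not rectified: a ray, as slopes to the right and down, at radius r is drawn at 1 + k1 r^2 times it, then the intrinsics apply), "rvec" (rotation vector, rad) and "tvec" (3), from world to camera coordinates, as OpenCV has them. Camera axes: x right, y down, z forward; pixel columns grow to the right and rows downward; lengths in m; the calibration is good to about 2 mm. A picture is of the moment at which its call begins.
- env.sign_off(): hands the job in; it is judged then, once.
The state is a dict: "time_s": time; "qpos": joint angles; "joint_velocities": joint speeds; "effort": joint torques, N m; "tool_pos": TCP position; "tool_rot": TCP orientation; "force": force on the tool from outside, world axes, zero at the start; "wrist_torque": the same for the moment, N m; "grip_width": finger opening in m; "grasp_force": force on a finger pad.
Only numpy, scipy, OpenCV 4.12 (cv2) and the standard library are available. Lean on these libraries where they do the work, as an engineer would, in place of code of your own. Each camera call takes 0.05 s, during which the arm holds its last target. There are 200 camera calls.

## Working session

There is one attempt and no reset: what is moved stays moved. The work goes in short steps, Python scripts to look and compute and a shell command to move; the robot and the scene stay as the last step left them, time stands still between calls to the robot, and variables do not carry over. Pictures are saved under pics/ and viewed, at most 14 in all, crops included, and the job is handed in when it is done.

```bash
ls; mkdir -p pics; cat > h.py <<'E'
import numpy as np, cv2
from cell import env
from scipy.spatial.transform import Rotation as R
def cam(n):
    c=env.read_camera(n); c['R']=cv2.Rodrigues(np.array(c['rvec'],float))[0]; c['t']=np.array(c['tvec'],float).ravel(); return c
def rays(c,uv):
    uv=np.atleast_2d(np.array(uv,float)); d=(uv-[c['cx'],c['cy']])/[c['fx'],c['fy']]
    s=d.copy()
    for _ in range(20): s=d/(1+c['k1']*(s**2).sum(1,keepdims=True))
    return np.c_[s,np.ones(len(s))]
def onplane(c,uv,z):
    r=rays(c,uv)@c['R']; o=-c['R'].T@c['t']; return o+r*((z-o[2])/r[:,2])[:,None]
def bydepth(c,uv):
    uv=np.atleast_2d(uv).astype(int); z=c['depth'][uv[:,1],uv[:,0]]
    return (rays(c,uv)*z[:,None]-c['t'])@c['R']
def cloud(c):
    v,u=np.mgrid[0:400,0:640]; return bydepth(c,np.c_[u.ravel(),v.ravel()]).reshape(400,640,3)
def proj(c,p):
    q=np.atleast_2d(p)@c['R'].T+c['t']; s=q[:,:2]/q[:,2:]; s=s*(1+c['k1']*(s**2).sum(1,keepdims=True)); return s*[c['fx'],c['fy']]+[c['cx'],c['cy']]
E
python3 - <<'E'
from h import *
o=env.get_obs(); print({k:np.round(v,3) for k,v in o.items()},env.hold_point_z)
for n in('top','scene','wrist'):
    c=cam(n); cv2.imwrite(f'pics/{n}0.png',c['pixels']); print(n,-c['R'].T@c['t'])
    np.savez(f'{n}0.npz',**c)
E
```

```text
pics
{'time_s': np.float64(0.0), 'qpos': array([70.594, 18.441, -4.014, 83.176,  1.295, 78.54 , -3.259]), 'joint_velocities': array([ 0.041,  0.031,  0.099,  0.106, -0.015,  0.015, -0.09 ]), 'effort': array([-0.0000e+00, -4.9129e+01, -4.0400e-01, -3.1252e+01, -6.4000e-02,
        4.4000e-02,  0.0000e+00]), 'tool_pos': array([ 0.224, -0.609,  0.221]), 'tool_rot': array([-1.79889e+02,  6.00000e-03,  2.02160e+01]), 'force': array([-0.391, -0.755, -0.397]), 'wrist_torque': array([ 0.037, -0.064,  0.043]), 'grasp_force': np.float64(0.0), 'grip_width': np.float64(0.087)} 0.0187
top [ 0.30204231 -0.05821087  1.1662681 ]
scene [0.99479599 0.53810684 0.83208166]
wrist [ 0.28920154 -0.58636007  0.38342562]
```

View pics/top0.png

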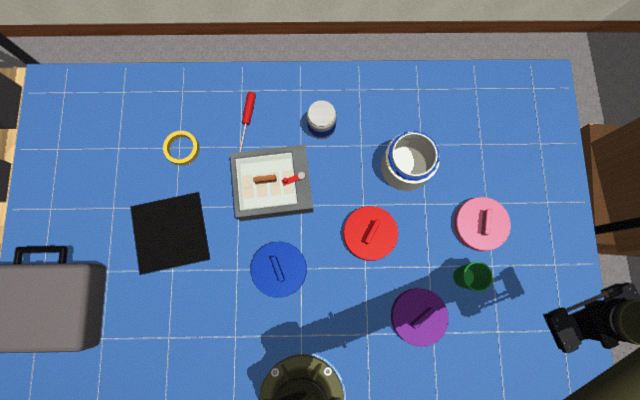

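View pics/scene0.png

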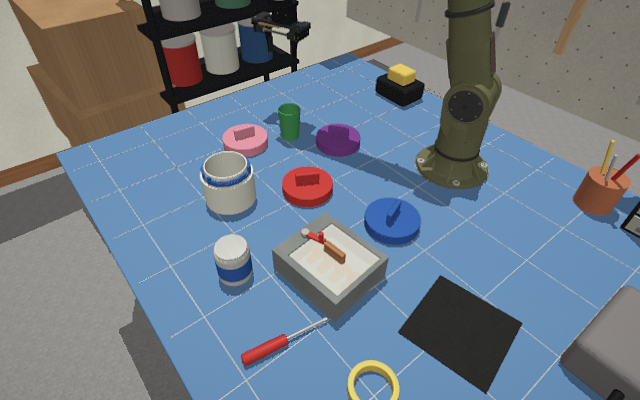

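Lid-shaped things in the top view: red (371,233), blue (278,269), pink (484,223), purple (420,317). The red one fits the description. The crop below should confirm it, and I'll measure in the same step.

```bash
python3 - <<'E'
from h import *
c={k:v for k,v in np.load('top0.npz').items()}
im=c['pixels']; hsv=cv2.cvtColor(im,cv2.COLOR_BGR2HSV); P=cloud(c)
H,S,V=[hsv[...,i].astype(int) for i in range(3)]
def big(m,box):
    x0,y0,x1,y1=box; k=np.zeros_like(m); k[y0:y1,x0:x1]=m[y0:y1,x0:x1]
    return k
def rect(m,z,name):
    n,l,s,_=cv2.connectedComponentsWithStats(m.astype(np.uint8)); i=1+s[1:,4].argmax()
    cs=cv2.findContours((l==i).astype(np.uint8),0,cv2.CHAIN_APPROX_NONE)[0][0][:,0]
    w=onplane(c,cs,z)[:,:2]; r=cv2.minAreaRect((w*1000).astype(np.float32)); print(name,np.round(r[0],1),np.round(r[1],1),round(r[2],1),'area',s[i,4],'medz',np.median(P[...,2][l==i]).round(4)); return l==i
rect(big(V<45,(120,180,215,280)),.003,'mat')
rect(big((H<8)&(S>180)&(V>60)&(P[...,2]<.05),(335,195,405,265)),.032,'lid top')
m=big((H<8)&(S>150)&(P[...,2]>.05),(335,195,405,265)); rect(m,.066,'lid bar')
g=big((P[...,2]>.068)&(P[...,2]<.078),(220,140,320,225)); rect(g,.073,'mould')
rect(big((P[...,2]>.085)&(H>3)&(H<20)&(S>60),(245,170,279,192)),.104,'coverbar')
rect(big((P[...,2]>.07)&((H<5)|(H>174))&(S>150),(275,165,312,195)),.0815,'tab')
rect(big((P[...,2]>.09),(290,165,312,190)),.1035,'post')
rect(big((P[...,2]>.115)&(P[...,2]<.135),(375,120,445,190)),.125,'tub rim')
rect(big((H>100)&(H<125)&(S>150)&(V<170)&(P[...,2]>.1),(375,120,445,190)),.119,'tub ring')
for n,b in (('a',(225,140,325,225)),('b',(335,195,410,270))):
    x0,y0,x1,y1=b; cv2.imwrite(f'pics/crop_{n}.png',cv2.resize(im[y0:y1,x0:x1],None,fx=5,fy=5,interpolation=2))
a=cv2.imread('pics/crop_a.png');b=cv2.imread('pics/crop_b.png')
o=np.zeros((425,880,3),np.uint8);o[:a.shape[0],:500]=a;o[:375,505:]=b; cv2.imwrite('pics/crop.png',cv2.resize(o,(800,386)))
E
```

```text
mat [446.6 373. ] [194.7 195.7] 11.7 area 4683 medz 0.0041
lid top [ 433.8 -195. ] [145.4 145.7] 88.6 area 2032 medz 0.0331
lid bar [ 433.4 -195.8] [14.4 71.1] 61.6 area 140 medz 0.0668
mould [577.7  77.8] [183.8 210.1] 6.3 area 4465 medz 0.0735
coverbar [573.7  90.6] [18.5 61.2] 6.2 area 148 medz 0.1038
tab [577.9  25. ] [16.8 43.9] 19.9 area 85 medz 0.0843
post [583.  -22.8] [0. 0.] 0.0 area 1 medz 1.1663
tub rim [ 629.5 -308. ] [133.2 133.2] 89.4 area 547 medz 0.1211
tub ring [ 580.8 -267.5] [43.   7.8] 42.3 area 27 medz 0.1124
```

View pics/crop.png

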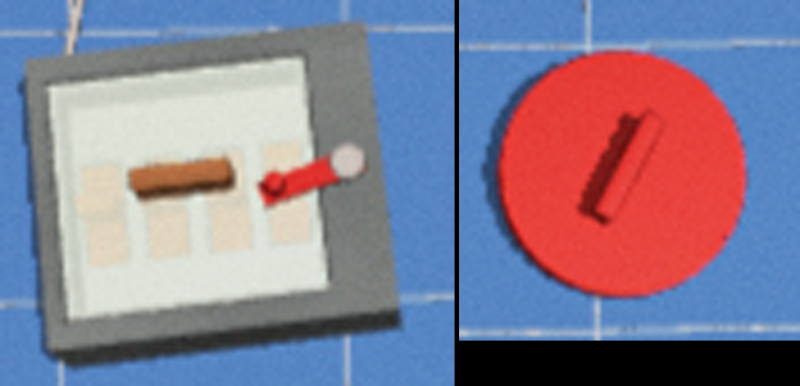

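The red lid with its bar is confirmed at (371,233). In the mould, the post is the dark red disc at about (285,180), the pivot knob is at (301,175) and the bar is at (264,179). I'll move to hover over the mould.

```bash
cat >> h.py <<'E'
def go(*wps):
    """wps: (x,y,z mm,yaw) -> dp cm, twist from the measured pose"""
    o=env.get_obs(); p=np.array(o['tool_pos'])*1000; Rm=R.from_euler('xyz',o['tool_rot'],degrees=True); y0=o['tool_rot'][2]
    print('at',np.round(p,1),np.round(o['tool_rot'],1),'q7',round(o['qpos'][6],1),'t',round(o['time_s'],2))
    for w in wps:
        y=np.radians(y0); d=np.array(w[:3])-p
        dp=[d[0]*np.cos(y)+d[1]*np.sin(y), d[0]*np.sin(y)-d[1]*np.cos(y), -d[2]]
        print(w,'dp',np.round(np.array(dp)/10,2),'twist',round(-((w[3]-y0+180)%360-180),1),'rows',round(max(np.linalg.norm(d)/62.5,abs((w[3]-y0+180)%360-180)/10.7),1))
E
python3 - <<'E'
from h import *
c={k:v for k,v in np.load('top0.npz').items()}
print(onplane(c,[[285,180.2]],.1035),onplane(c,[[301.3,175.2]],.083))
go((300,-500,240,40),(545,20,260,97))
E
```

```text
[[0.56939599 0.03606104 0.1035    ]] [[ 0.5880454  -0.00652085  0.083     ]]
at [ 224.4 -609.6  221.7] [-179.9    0.    20.2] q7 -3.3 t 0.15
(300, -500, 240, 40) dp [10.88 -7.67 -1.83] twist -19.8 rows 2.1
(545, 20, 260, 97) dp [ 51.84 -48.    -3.83] twist -76.8 rows 11.3
```

```bash
python3 -m jog '[{"dp":[51.8,-48,-3.8],"twist":-77,"fingers":0.4},{"dp":[51.8,-48,-3.8],"twist":-77,"fingers":0.4},{"dp":[51.8,-48,-3.8],"twist":-77,"fingers":0.4},{"dp":[51.8,-48,-3.8],"twist":-77,"fingers":0.4},{"dp":[51.8,-48,-3.8],"twist":-77,"fingers":0.4},{"dp":[51.8,-48,-3.8],"twist":-77,"fingers":0.4},{"dp":[51.8,-48,-3.8],"twist":-77,"fingers":0.4},{"dp":[51.8,-48,-3.8],"twist":-77,"fingers":0.4}]'; python3 - <<'E'
from h import *
go((545,20,260,97))
E
```

```text
time_s: 1.15
tool_pos: [0.4514, -0.1631, 0.2495]
tool_rot: [180.0, 0.0, 97.3]
force: [1.3, -0.4, 0.3]
grip_width: 0.0351
grasp_force: 0.0
at [ 451.4 -163.1  249.5] [180.    0.   97.3] q7 25.4 t 1.15
(545, 20, 260, 97) dp [16.97 11.62 -1.05] twist 0.3 rows 3.3
```

```bash
python3 -m jog '[{"dp":[17,11.6,-1],"twist":0,"fingers":0.4},{"dp":[17,11.6,-1],"twist":0,"fingers":0.4},{"dp":[17,11.6,-1],"twist":0,"fingers":0.4},{"dp":[17,11.6,-1],"twist":0,"fingers":0.4},{"dp":[17,11.6,-1],"twist":0,"fingers":0.4},{"dp":[17,11.6,-1],"twist":0,"fingers":0.4}]'; python3 - <<'E'
from h import *
c=cam('wrist'); cv2.imwrite('pics/w1.png',c['pixels']); np.savez('w1.npz',**c)
go((545,20,260,97)); print(-c['R'].T@c['t'])
P=cloud(c);im=c['pixels'];hsv=cv2.cvtColor(im,cv2.COLOR_BGR2HSV);H,S,V=[hsv[...,i].astype(int) for i in range(3)]
m=((H<6)|(H>174))&(S>150)&(P[...,2]>.06)
for lo,hi in((.078,.086),(.098,.108)):
    k=m&(P[...,2]>lo)&(P[...,2]<hi); print(k.sum(),P[k].mean(0) if k.any() else 0, np.argwhere(k).mean(0) if k.any() else 0)
E
```

```text
time_s: 1.9
tool_pos: [0.5442, 0.0165, 0.259]
tool_rot: [-179.9, 0.1, 97.1]
force: [-0.6, -0.0, 1.0]
grip_width: 0.0348
grasp_force: 0.0
at [544.3  16.2 259.1] [-1.799e+02  1.000e-01  9.710e+01] q7 -1.6 t 1.95
(545, 20, 260, 97) dp [ 0.37  0.12 -0.09] twist 0.1 rows 0.1
[0.53587472 0.08469836 0.4207838 ]
520 [0.57751986 0.02206365 0.08120084] [182.97307692 351.17307692]
120 [0.5725072  0.03686554 0.10310552] [171.4        350.41666667]
```

View pics/w1.png

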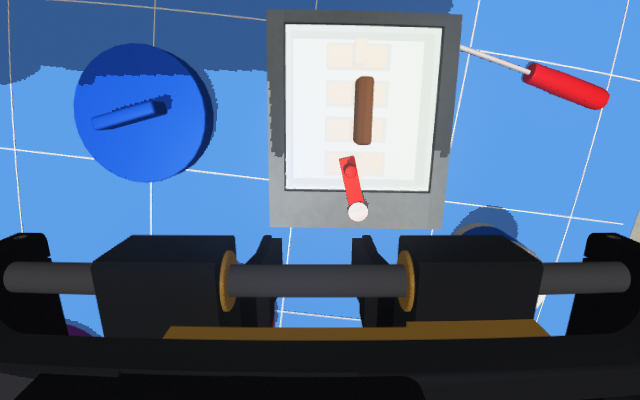

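```bash
python3 - <<'E'
from h import *
go((571,36.5,130,110),(571,36.5,87,110))
E
```

```text
at [544.3  16.2 259.1] [-1.799e+02  1.000e-01  9.710e+01] q7 -1.6 t 1.95
(571, 36.5, 130, 110) dp [ 1.69  2.9  12.91] twist -12.9 rows 2.1
(571, 36.5, 87, 110) dp [ 1.69  2.9  17.21] twist -12.9 rows 2.8
```

```bash
python3 -m jog '[{"dp":[1.7,2.9,6],"twist":-10,"fingers":0.4},{"dp":[1.7,2.9,11],"twist":-13,"fingers":0.4},{"dp":[1.7,2.9,14],"twist":-13,"fingers":0.4},{"dp":[1.7,2.9,17.2],"twist":-13,"fingers":0.4},{"dp":[1.7,2.9,17.2],"twist":-13,"fingers":0.1},{"dp":[1.7,2.9,17.2],"twist":-13,"fingers":0.1},{"dp":[1.7,2.9,17.2],"twist":-13,"fingers":0.1}]' 8; python3 - <<'E'
from h import *
q=[]
for a in range(100,0,-10): q.append((587+45*np.cos(np.radians(a)),-6.5+45*np.sin(np.radians(a)),87,a))
go((571,36.5,87,110),*q)
E
```

```text
time_s: 2.82
tool_pos: [0.5726, 0.0384, 0.0892]
tool_rot: [179.8, 0.1, 110.2]
force: [-0.1, 1.2, -0.6]
grip_width: 0.0136
grasp_force: 0.0
at [572.6  38.4  89.2] [1.798e+02 1.000e-01 1.102e+02] q7 2.0 t 2.83
(571, 36.5, 87, 110) dp [-0.12 -0.21  0.22] twist 0.2 rows 0.1
(np.float64(579.1858320049881), np.float64(37.81634888554936), 87, 100) dp [-0.28  0.6   0.22] twist 10.2 rows 1.0
(np.float64(587.0), np.float64(38.5), 87, 90) dp [-0.49  1.36  0.22] twist 20.2 rows 1.9
(np.float64(594.8141679950119), np.float64(37.81634888554936), 87, 80) dp [-0.82  2.07  0.22] twist 30.2 rows 2.8
(np.float64(602.3909064496551), np.float64(35.786167935365874), 87, 70) dp [-1.27  2.71  0.22] twist 40.2 rows 3.8
(np.float64(609.5), np.float64(32.47114317029974), 87, 60) dp [-1.83  3.26  0.22] twist 50.2 rows 4.7
(np.float64(615.9254424358943), np.float64(27.97199994035401), 87, 50) dp [-2.47  3.71  0.22] twist 60.2 rows 5.6
(np.float64(621.471999940354), np.float64(22.425442435894265), 87, 40) dp [-3.19  4.04  0.22] twist 70.2 rows 6.6
(np.float64(625.9711431702997), np.float64(15.999999999999996), 87, 30) dp [-3.94  4.24  0.22] twist 80.2 rows 7.5
(np.float64(629.2861679353659), np.float64(8.890906449655093), 87, 20) dp [-4.73  4.31  0.22] twist 90.2 rows 8.4
(np.float64(631.3163488855494), np.float64(1.3141679950118652), 87, 10) dp [-5.51  4.24  0.22] twist 100.2 rows 9.4
```

```bash
python3 -m jog '[{"dp":[-0.1,0,0],"twist":0,"fingers":0.1},{"dp":[-0.2,0.6,0],"twist":10,"fingers":0.1},{"dp":[-0.5,1.4,0],"twist":20,"fingers":0.1},{"dp":[-0.8,2.1,0],"twist":30,"fingers":0.1},{"dp":[-1.3,2.7,0],"twist":40,"fingers":0.1},{"dp":[-1.8,3.3,0],"twist":50,"fingers":0.1},{"dp":[-2.5,3.7,0],"twist":60,"fingers":0.1},{"dp":[-3.2,4.0,0],"twist":70,"fingers":0.1}]'; python3 - <<'E'
from h import *
q=[]
for a in range(40,0,-10): q.append((587+45*np.cos(np.radians(a)),-6.5+45*np.sin(np.radians(a)),89,a))
go(*q)
E
```

```text
time_s: 3.82
tool_pos: [0.6225, 0.026, 0.0891]
tool_rot: [180.0, -0.4, 40.0]
force: [4.6, 5.7, -0.2]
grip_width: 0.0117
grasp_force: 8.0
at [622.5  26.   89.1] [180.   -0.4  40. ] q7 -63.6 t 3.83
(np.float64(621.471999940354), np.float64(22.425442435894265), 89, 40) dp [-0.31  0.21  0.01] twist 0.0 rows 0.1
(np.float64(625.9711431702997), np.float64(15.999999999999996), 89, 30) dp [-0.38  0.99  0.01] twist 10.0 rows 0.9
(np.float64(629.2861679353659), np.float64(8.890906449655093), 89, 20) dp [-0.58  1.75  0.01] twist 20.0 rows 1.9
(np.float64(631.3163488855494), np.float64(1.3141679950118652), 89, 10) dp [-0.91  2.46  0.01] twist 30.0 rows 2.8
```

```bash
python3 -m jog '[{"dp":[-0.3,1.0,0],"twist":10,"fingers":0.1},{"dp":[-0.5,1.7,0],"twist":20,"fingers":0.1},{"dp":[-0.8,2.4,0],"twist":30,"fingers":0.1},{"dp":[-0.9,2.6,0],"twist":32,"fingers":0.1},{"dp":[-0.9,2.6,0],"twist":32,"fingers":0.1},{"dp":[-0.9,2.6,0],"twist":32,"fingers":0.4},{"dp":[-0.9,2.6,0],"twist":32,"fingers":0.4},{"dp":[-0.9,2.6,-6],"twist":32,"fingers":0.4}]'; python3 - <<'E'
from h import *
go((574.5,91,160,96.3),(574.5,91,84,96.3))
c=cam('top'); P=cloud(c); cv2.imwrite('pics/t2.png',cv2.resize(c['pixels'][130:240,215:345],None,fx=5,fy=5))
E
```

```text
time_s: 4.82
tool_pos: [0.6255, -0.0039, 0.1426]
tool_rot: [-179.9, 0.7, 8.2]
force: [1.6, -0.4, 1.3]
grip_width: 0.0313
grasp_force: 0.0
at [625.5  -3.9 142.6] [-179.9    0.7    8.2] q7 -90.0 t 4.83
(574.5, 91, 160, 96.3) dp [ -3.7  -10.12  -1.74] twist -88.1 rows 8.2
(574.5, 91, 84, 96.3) dp [ -3.7  -10.12   5.86] twist -88.1 rows 8.2
```

View pics/t2.png

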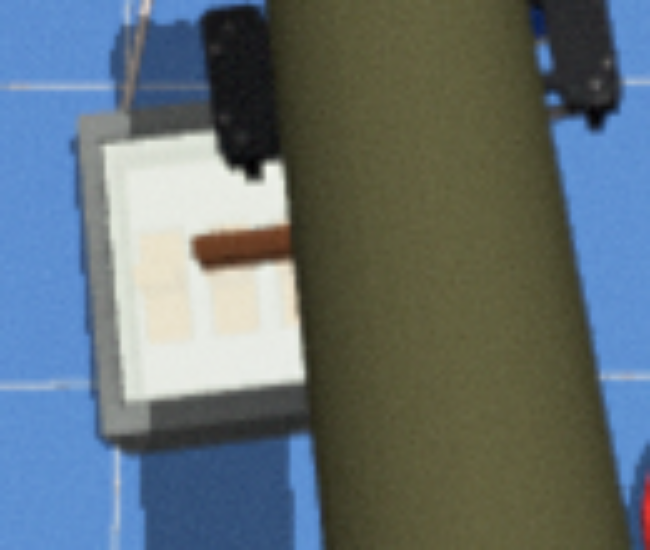

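```bash
python3 -m jog '[{"dp":[-8.5,-2,-11],"twist":-88,"fingers":0.5},{"dp":[-8.5,-2,-11],"twist":-88,"fingers":0.5},{"dp":[-8.5,-2,-11],"twist":-88,"fingers":0.5},{"dp":[-8.5,-2,-11],"twist":-88,"fingers":0.5},{"dp":[-8.5,-2,-11],"twist":-88,"fingers":0.5},{"dp":[-8.5,-2,-11],"twist":-88,"fingers":0.5},{"dp":[-8.5,-2,-11],"twist":-88,"fingers":0.5},{"dp":[-8.5,-2,-11],"twist":-88,"fingers":0.5}]'; python3 - <<'E'
from h import *
c=cam('wrist'); cv2.imwrite('pics/w2.png',c['pixels'])
P=cloud(c);im=c['pixels'];hsv=cv2.cvtColor(im,cv2.COLOR_BGR2HSV);H,S,V=[hsv[...,i].astype(int) for i in range(3)]
m=((H<6)|(H>174))&(S>150)&(P[...,2]>.06)
k=m&(P[...,2]>.098)&(P[...,2]<.108); p=P[k].mean(0); print(k.sum(),p,'tab theta',96.3-np.degrees(np.arctan2(p[1]+.0065,p[0]-.587)))
k=(H<20)&(H>3)&(S>100)&(P[...,2]>.09)&(P[...,2]<.115)&(P[...,1]>.05)
cs=P[k][:,:2]*1000; print('bar',cv2.minAreaRect(cs.astype(np.float32)),np.median(P[k],0))
go((574.5,91,160,96.3),(574.5,91,84,96.3))
E
```

```text
time_s: 5.88
tool_pos: [0.5426, 0.0044, 0.2575]
tool_rot: [-180.0, 0.0, 94.5]
force: [-0.8, -0.6, 0.1]
grip_width: 0.0435
grasp_force: 0.0
120 [ 0.63229278 -0.00210423  0.10248683] tab theta 90.75666704023931
bar ((576.898681640625, 92.22086334228516), (12.847622871398926, 57.79936981201172), 6.170182228088379) [0.57680325 0.09393905 0.10337662]
at [542.6   4.4 257.4] [-180.     0.    94.8] q7 -1.1 t 5.92
(574.5, 91, 160, 96.3) dp [8.36 3.91 9.74] twist -1.5 rows 2.1
(574.5, 91, 84, 96.3) dp [ 8.36  3.91 17.34] twist -1.5 rows 3.1
```

```bash
python3 -m jog '[{"dp":[8.4,4.1,6],"twist":-1.5,"fingers":0.5},{"dp":[8.4,4.1,10],"twist":-1.5,"fingers":0.5},{"dp":[8.4,4.1,14],"twist":-1.5,"fingers":0.5},{"dp":[8.4,4.1,17.8],"twist":-1.5,"fingers":0.5},{"dp":[8.4,4.1,17.8],"twist":-1.5,"fingers":0.1},{"dp":[8.4,4.1,17.8],"twist":-1.5,"fingers":0.1},{"dp":[8.4,4.1,17.8],"twist":-1.5,"fingers":0.1},{"dp":[8.4,4.1,17.8],"twist":-1.5,"fingers":0.1}]' 30; python3 - <<'E'
from h import *
go((576.5,92,79,96.3),(576.5,92,180,96.3),(446.6,373,200,101.7),(446.6,373,24,101.7))
E
```

```text
time_s: 6.92
tool_pos: [0.5784, 0.0911, 0.0809]
tool_rot: [179.9, 0.0, 95.6]
force: [-0.0, -0.0, 4.6]
grip_width: 0.0136
grasp_force: 30.0
at [578.4  91.1  80.9] [179.9   0.   95.6] q7 -15.4 t 6.92
(576.5, 92, 79, 96.3) dp [ 0.11 -0.18  0.19] twist -0.7 rows 0.1
(576.5, 92, 180, 96.3) dp [ 0.11 -0.18 -9.91] twist -0.7 rows 1.6
(446.6, 373, 200, 101.7) dp [ 29.35 -10.35 -11.91] twist -6.1 rows 5.3
(446.6, 373, 24, 101.7) dp [ 29.35 -10.35   5.69] twist -6.1 rows 5.1
```

```bash
python3 -m jog '[{"dp":[0,0,-1],"twist":0,"fingers":0.1},{"dp":[0,0,-3],"twist":0,"fingers":0.1},{"dp":[0,0,-5.5],"twist":0,"fingers":0.1},{"dp":[0,0,-8],"twist":0,"fingers":0.1},{"dp":[4,-1.4,-9],"twist":0,"fingers":0.1},{"dp":[9,-3,-9],"twist":0,"fingers":0.1},{"dp":[14,-5,-9],"twist":0,"fingers":0.1},{"dp":[19,-7,-9],"twist":0,"fingers":0.1}]' 40;  python3 -c "
from h import *
go((446.6,373,170,101.7),(446.6,373,18,101.7))"
```

```text
time_s: 7.92
tool_pos: [0.4887, 0.275, 0.1709]
tool_rot: [179.9, -0.0, 95.6]
force: [1.0, -0.0, -3.0]
grip_width: 0.0136
grasp_force: 40.0
at [488.7 275.  170.9] [179.9  -0.   95.6] q7 -33.7 t 7.92
(446.6, 373, 170, 101.7) dp [10.17 -3.23  0.09] twist -6.1 rows 1.7
(446.6, 373, 18, 101.7) dp [10.17 -3.23 15.29] twist -6.1 rows 3.0
```

```bash
python3 -m jog '[{"dp":[5,-1.6,0],"twist":0,"fingers":0.1},{"dp":[9,-2.9,2],"twist":0,"fingers":0.1},{"dp":[10.2,-3.2,6],"twist":0,"fingers":0.1},{"dp":[10.2,-3.2,10],"twist":0,"fingers":0.1},{"dp":[10.2,-3.2,13],"twist":0,"fingers":0.1},{"dp":[10.2,-3.2,14.5],"twist":0,"fingers":0.1},{"dp":[10.2,-3.2,15],"twist":0,"fingers":0.1},{"dp":[10.2,-3.2,15.2],"twist":0,"fingers":0.1}]';  python3 -c "
from h import *
go((446.6,373,18,96))"
```

```text
time_s: 8.93
tool_pos: [0.4482, 0.3724, 0.0185]
tool_rot: [179.9, -0.0, 95.6]
force: [0.4, 0.2, -2.6]
grip_width: 0.0138
grasp_force: 40.0
at [448.2 372.4  18.5] [179.9  -0.   95.6] q7 -51.9 t 8.93
(446.6, 373, 18, 96) dp [ 0.08 -0.15  0.05] twist -0.4 rows 0.0
```

```bash
python3 -m jog '[{"dp":[0,0,0.1],"twist":0,"fingers":0.1},{"dp":[0,0,0.1],"twist":0,"fingers":0.5},{"dp":[0,0,0.1],"twist":0,"fingers":0.5},{"dp":[0,0,-3],"twist":0,"fingers":0.5},{"dp":[0,0,-7],"twist":0,"fingers":0.5},{"dp":[0,0,-13],"twist":0,"fingers":0.5},{"dp":[0,0,-19],"twist":0,"fingers":0.5},{"dp":[0,0,-23],"twist":0,"fingers":0.5}]';  python3 - <<'E'
from h import *
c=cam('top'); cv2.imwrite('pics/t3.png',c['pixels']); P=cloud(c)
hsv=cv2.cvtColor(c['pixels'],cv2.COLOR_BGR2HSV);H,S,V=[hsv[...,i].astype(int) for i in range(3)]
m=(P[...,2]>.035)&(P[...,2]<.048)&(abs(P[...,0]-.447)<.12)&(abs(P[...,1]-.373)<.12)&(H<20)&(S>90)
print(m.sum(),P[m].mean(0) if m.any() else '')
m=(abs(P[...,0]-.576)<.085)&(abs(P[...,1]-.092)<.08)&(P[...,2]>.05)&(P[...,2]<.065)&(H<25)&(S>80)
n,l,s,ce=cv2.connectedComponentsWithStats(m.astype(np.uint8))
for i in range(1,n):
  if s[i,4]>8: print(s[i,4],ce[i].round(1),P[l==i].mean(0).round(4), onplane(c,ce[i],.062).round(4))
cv2.imwrite('pics/t3.png',cv2.resize(c['pixels'][120:290,120:330],None,fx=3.5,fy=3.5))
go((545,20,260,96))
E
```

```text
time_s: 9.93
tool_pos: [0.4478, 0.3726, 0.251]
tool_rot: [179.8, -0.1, 95.7]
force: [1.0, 0.5, -0.4]
grip_width: 0.0435
grasp_force: 0.0
102 [0.44619118 0.37011976 0.04157857]
39 [287.2 179.5] [0.5821 0.0337 0.0608] [[0.5818 0.0336 0.062 ]]
34 [274.2 181.9] [0.576  0.0698 0.0601] [[0.5755 0.0696 0.062 ]]
41 [259.8 183. ] [0.5729 0.1097 0.0612] [[0.5727 0.1096 0.062 ]]
42 [246.3 185. ] [0.5681 0.147  0.06  ] [[0.5676 0.1466 0.062 ]]
at [449.4 374.3 255.9] [179.4  -0.3  95.7] q7 -44.3 t 9.97
(545, 20, 260, 96) dp [-36.2    6.02  -0.41] twist -0.3 rows 5.9
```

View pics/t3.png

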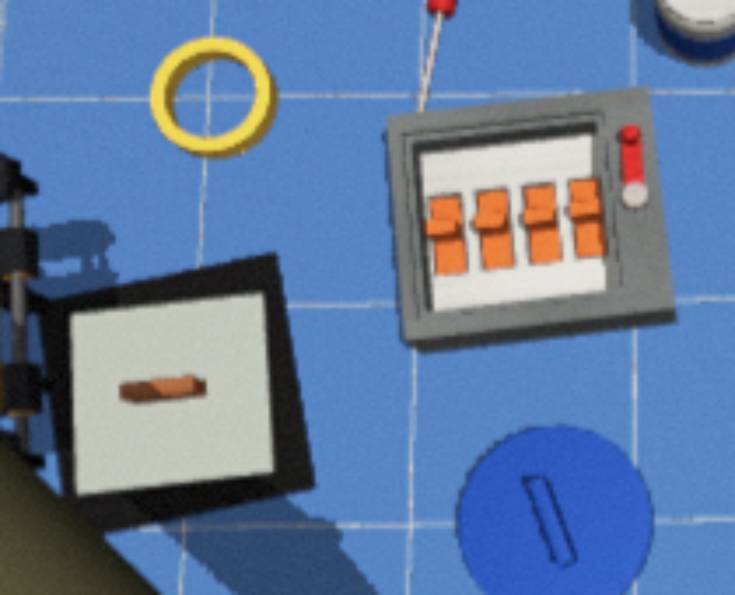

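Cover flat on the mat (grip bar at (446,370) mm), tab clear, and four brackets in the mould. Next, the first bracket.

```bash
python3 - <<'E'
from h import *
go((571,148,180,96.2),(571,148,45,96.2))
E
```

```text
at [449.4 374.3 255.9] [179.4  -0.3  95.7] q7 -44.3 t 9.97
(571, 148, 180, 96.2) dp [-23.72   9.87   7.59] twist -0.5 rows 4.3
(571, 148, 45, 96.2) dp [-23.72   9.87  21.09] twist -0.5 rows 5.3
```

```bash
python3 -m jog '[{"dp":[-23.7,9.9,3],"twist":-0.5,"fingers":0.4},{"dp":[-23.7,9.9,3],"twist":-0.5,"fingers":0.4},{"dp":[-23.7,9.9,5],"twist":-0.5,"fingers":0.4},{"dp":[-23.7,9.9,9],"twist":-0.5,"fingers":0.4},{"dp":[-23.7,9.9,9],"twist":-0.5,"fingers":0.4},{"dp":[-23.7,9.9,9],"twist":-0.5,"fingers":0.4},{"dp":[-23.7,9.9,9],"twist":-0.5,"fingers":0.4}]';python3 - <<'E'
from h import *
go((571,148,45,96.2))
E
```

```text
time_s: 10.85
tool_pos: [0.5689, 0.1492, 0.1588]
tool_rot: [179.9, -0.1, 96.4]
force: [-0.7, 0.2, -0.0]
grip_width: 0.0347
grasp_force: 0.0
at [568.9 149.2 158.8] [ 1.799e+02 -1.000e-01  9.640e+01] q7 -18.8 t 10.85
(571, 148, 45, 96.2) dp [-0.14  0.2  11.38] twist 0.2 rows 1.8
```

```bash
python3 -m jog '[{"dp":[-0.1,0.2,5],"twist":0,"fingers":0.4},{"dp":[-0.1,0.2,9],"twist":0,"fingers":0.4},{"dp":[-0.1,0.2,11.4],"twist":0,"fingers":0.4},{"dp":[-0.1,0.2,11.4],"twist":0,"fingers":0.0},{"dp":[-0.1,0.2,11.4],"twist":0,"fingers":0.0},{"dp":[-0.1,0.2,11.4],"twist":0,"fingers":0.0},{"dp":[-0.1,0.2,9],"twist":0,"fingers":0.0},{"dp":[-0.1,0.2,4],"twist":0,"fingers":0.0}]' 30;python3 - <<'E'
from h import *
go((571,148,190,96.2),(629.5,-245,215,96))
E
```

```text
time_s: 11.85
tool_pos: [0.5701, 0.1444, 0.1172]
tool_rot: [-179.8, 0.0, 96.2]
force: [1.5, 0.4, 0.5]
grip_width: 0.0116
grasp_force: 30.0
at [570.1 144.4 117.2] [-179.8    0.    96.2] q7 -19.8 t 11.85
(571, 148, 190, 96.2) dp [ 0.35  0.13 -7.28] twist -0.0 rows 1.2
(629.5, -245, 215, 96) dp [-39.35   1.73  -9.78] twist 0.2 rows 6.5
```

```bash
python3 -m jog '[{"dp":[0,0,-6],"twist":0,"fingers":0},{"dp":[-5,0.2,-9],"twist":0,"fingers":0},{"dp":[-11,0.5,-9],"twist":0,"fingers":0},{"dp":[-17,0.8,-9],"twist":0,"fingers":0},{"dp":[-23,1.1,-9],"twist":0,"fingers":0},{"dp":[-29,1.4,-9],"twist":0,"fingers":0},{"dp":[-35,1.7,-9],"twist":0,"fingers":0},{"dp":[-38,1.8,-9],"twist":0,"fingers":0}]';python3 - <<'E'
from h import *
from scipy.optimize import least_squares
for n in('top0','scene0'):
    c={k:v for k,v in np.load(n+'.npz').items()}; P=cloud(c).reshape(-1,3)
    k=(np.hypot(P[:,0]-.63,P[:,1]+.308)<.09)&(P[:,2]>.122)&(P[:,2]<.129); q=P[k][:,:2]
    r=least_squares(lambda x:np.hypot(q[:,0]-x[0],q[:,1]-x[1])-x[2],[.63,-.308,.06],loss='soft_l1',f_scale=.002).x
    print(n,k.sum(),r,P[k][:,2].mean(), q.min(0),q.max(0))
    k=(np.hypot(P[:,0]-.434,P[:,1]+.195)<.09)&(P[:,2]>.063)&(P[:,2]<.07); print('lidbar',k.sum(),P[k].mean(0))
go((631.5,-333,170,96.2),(631.5,-333,60,96.2))
E
```

```text
time_s: 12.85
tool_pos: [0.6296, -0.2362, 0.2082]
tool_rot: [180.0, 0.1, 95.9]
force: [0.7, 0.3, -0.4]
grip_width: 0.0119
grasp_force: 30.0
top0 228 [ 0.63119144 -0.30997092  0.05809218] 0.12548212420779228 [ 0.57297554 -0.37405319] [ 0.69435668 -0.2474897 ]
lidbar 113 [ 0.43214057 -0.195758    0.06682216]
scene0 195 [ 0.63321687 -0.30691886  0.05754383] 0.12472136375974813 [ 0.57276147 -0.36709248] [ 0.69536262 -0.24748732]
lidbar 84 [ 0.43788349 -0.19377553  0.06620001]
at [ 629.6 -236.2  208.2] [1.80e+02 1.00e-01 9.59e+01] q7 17.3 t 12.85
(631.5, -333, 170, 96.2) dp [-9.65 -0.8   3.82] twist -0.3 rows 1.7
(631.5, -333, 60, 96.2) dp [-9.65 -0.8  14.82] twist -0.3 rows 2.8
```

```bash
python3 -m jog '[{"dp":[-6,-0.4,1],"twist":0,"fingers":0},{"dp":[-9.7,-0.5,2],"twist":0,"fingers":0},{"dp":[-9.7,-0.5,6],"twist":0,"fingers":0},{"dp":[-9.7,-0.5,11],"twist":0,"fingers":0},{"dp":[-9.7,-0.5,14],"twist":0,"fingers":0},{"dp":[-9.7,-0.5,14.8],"twist":0,"fingers":0},{"dp":[-9.7,-0.5,14.8],"twist":0,"fingers":0},{"dp":[-9.7,-0.5,14.8],"twist":0,"fingers":0.4}]';python3 - <<'E'
from h import *
go((575,110,170,96.2))
E
```

```text
time_s: 13.85
tool_pos: [0.637, -0.3285, 0.062]
tool_rot: [179.8, 0.1, 96.2]
force: [0.5, -0.4, 0.1]
grip_width: 0.0165
grasp_force: 0.0
at [ 637.  -328.5   62. ] [1.798e+02 1.000e-01 9.620e+01] q7 22.7 t 13.85
(575, 110, 170, 96.2) dp [ 44.26  -1.46 -10.8 ] twist -0.0 rows 7.3
```

```bash
python3 -m jog '[{"dp":[0,0,0],"twist":0,"fingers":0.4},{"dp":[0,0,-6],"twist":0,"fingers":0.4},{"dp":[1,0,-12],"twist":0,"fingers":0.4},{"dp":[7,-0.2,-12],"twist":0,"fingers":0.4},{"dp":[13,-0.4,-12],"twist":0,"fingers":0.4},{"dp":[19,-0.6,-12],"twist":0,"fingers":0.4},{"dp":[25,-0.8,-12],"twist":0,"fingers":0.4},{"dp":[31,-1,-11],"twist":0,"fingers":0.4}]';python3 - <<'E'
from h import *
c=cam('wrist'); cv2.imwrite('pics/w3.png',c['pixels'])
P=cloud(c);hsv=cv2.cvtColor(c['pixels'],cv2.COLOR_BGR2HSV);H,S,V=[hsv[...,i].astype(int) for i in range(3)]
m=(P[...,2]>.056)&(P[...,2]<.067)&(H<25)&(S>80)&(P[...,1]>0)
n,l,s,ce=cv2.connectedComponentsWithStats(m.astype(np.uint8))
for i in range(1,n):
  if s[i,4]>30: print(s[i,4],P[l==i].mean(0).round(4))
go((575,110,140,96.2),(575,110,45,96.2))
E
```

```text
time_s: 14.85
tool_pos: [0.5929, -0.0189, 0.1714]
tool_rot: [179.8, 0.1, 96.2]
force: [1.3, 0.7, -0.7]
grip_width: 0.0349
grasp_force: 0.0
592 [0.5752 0.1107 0.0614]
521 [0.5788 0.0716 0.0614]
487 [0.5842 0.0358 0.0614]
at [590.2  -6.9 169.9] [179.9  -0.3  96.8] q7 -1.4 t 14.9
(575, 110, 140, 96.2) dp [11.79 -0.11  2.99] twist 0.6 rows 1.9
(575, 110, 45, 96.2) dp [11.79 -0.11 12.49] twist 0.6 rows 2.7
```

```bash
python3 -m jog '[{"dp":[6,-0.1,0],"twist":0,"fingers":0.4},{"dp":[11,-0.1,1],"twist":0,"fingers":0.4},{"dp":[11.8,-0.1,3],"twist":0,"fingers":0.4},{"dp":[11.8,-0.1,3],"twist":0,"fingers":0.4},{"dp":[11.8,-0.1,3],"twist":0,"fingers":0.4}]';python3 - <<'E'
from h import *
go((575,110.7,140,96.2),(575,110.7,45,96.2))
E
```

```text
time_s: 15.52
tool_pos: [0.5793, 0.0942, 0.1398]
tool_rot: [180.0, 0.1, 96.0]
force: [0.1, -0.8, -0.6]
grip_width: 0.0347
grasp_force: 0.0
at [579.3  94.2 139.8] [1.8e+02 1.0e-01 9.6e+01] q7 -13.8 t 15.53
(575, 110.7, 140, 96.2) dp [ 1.69 -0.26 -0.02] twist -0.2 rows 0.3
(575, 110.7, 45, 96.2) dp [ 1.69 -0.26  9.48] twist -0.2 rows 1.5
```

```bash
python3 -m jog '[{"dp":[1.7,-0.3,3],"twist":0,"fingers":0.4},{"dp":[1.7,-0.3,7],"twist":0,"fingers":0.4},{"dp":[1.7,-0.3,9.4],"twist":0,"fingers":0.4},{"dp":[1.7,-0.3,9.4],"twist":0,"fingers":0.0},{"dp":[1.7,-0.3,9.4],"twist":0,"fingers":0.0},{"dp":[1.7,-0.3,9.4],"twist":0,"fingers":0.0},{"dp":[1.7,-0.3,6],"twist":0,"fingers":0.0},{"dp":[1.7,-0.3,0],"twist":0,"fingers":0.0}]' 30;python3 - <<'E'
from h import *
go((632,-300,205,96.2))
E
```

```text
time_s: 16.52
tool_pos: [0.5726, 0.1124, 0.1394]
tool_rot: [-179.8, 0.0, 96.1]
force: [0.7, -0.6, -0.2]
grip_width: 0.0118
grasp_force: 30.0
at [572.6 112.4 139.4] [-179.8    0.    96.1] q7 -15.6 t 16.52
(632, -300, 205, 96.2) dp [-41.64   1.49  -6.56] twist -0.1 rows 6.7
```

```bash
python3 -m jog '[{"dp":[-2,0,-6],"twist":0,"fingers":0},{"dp":[-8,0.3,-7],"twist":0,"fingers":0},{"dp":[-14,0.5,-7],"twist":0,"fingers":0},{"dp":[-20,0.7,-7],"twist":0,"fingers":0},{"dp":[-26,0.9,-7],"twist":0,"fingers":0},{"dp":[-32,1.2,-7],"twist":0,"fingers":0},{"dp":[-37,1.4,-7],"twist":0,"fingers":0},{"dp":[-40.5,1.5,-7],"twist":0,"fingers":0}]' 30;python3 -m jog '[{"dp":[0,0,0],"twist":0,"fingers":0},{"dp":[0,0,0],"twist":0,"fingers":0}]';python3 - <<'E'
from h import *
go((633,-305,205,96.2),(633,-305,60,96.2))
E
```

```text
time_s: 17.52
tool_pos: [0.6319, -0.2917, 0.2103]
tool_rot: [180.0, 0.1, 96.0]
force: [0.5, -0.8, -1.1]
grip_width: 0.0116
grasp_force: 30.0
time_s: 17.77
tool_pos: [0.6325, -0.2871, 0.2101]
tool_rot: [179.9, -0.0, 96.2]
force: [0.3, 0.1, 0.4]
grip_width: 0.0118
grasp_force: 30.0
at [ 632.5 -287.1  210.1] [179.9  -0.   96.2] q7 21.7 t 17.77
(633, -305, 205, 96.2) dp [-1.79 -0.14  0.51] twist -0.0 rows 0.3
(633, -305, 60, 96.2) dp [-1.79 -0.14 15.01] twist -0.0 rows 2.4
```

```bash
python3 -m jog '[{"dp":[-1.9,-0.1,3],"twist":0,"fingers":0},{"dp":[-1.9,-0.1,8],"twist":0,"fingers":0},{"dp":[-1.9,-0.1,12],"twist":0,"fingers":0},{"dp":[-1.9,-0.1,14.5],"twist":0,"fingers":0},{"dp":[-1.9,-0.1,15],"twist":0,"fingers":0},{"dp":[-1.9,-0.1,15],"twist":0,"fingers":0.4},{"dp":[-1.9,-0.1,15],"twist":0,"fingers":0.4},{"dp":[-1.9,-0.1,9],"twist":0,"fingers":0.4}]';python3 - <<'E'
from h import *
go((579,73,170,96.2))
E
```

```text
time_s: 18.77
tool_pos: [0.6294, -0.305, 0.1139]
tool_rot: [-179.4, -0.3, 96.2]
force: [0.7, -0.7, 1.3]
grip_width: 0.0316
grasp_force: 0.0
at [ 629.4 -305.   113.9] [-179.4   -0.3   96.2] q7 22.1 t 18.77
(579, 73, 170, 96.2) dp [38.12 -0.91 -5.61] twist 0.0 rows 6.2
```

```bash
python3 -m jog '[{"dp":[0,0,-5],"twist":0,"fingers":0.4},{"dp":[6,-0.2,-7],"twist":0,"fingers":0.4},{"dp":[12,-0.4,-7],"twist":0,"fingers":0.4},{"dp":[18,-0.6,-7],"twist":0,"fingers":0.4},{"dp":[24,-0.8,-7],"twist":0,"fingers":0.4},{"dp":[30,-1,-7],"twist":0,"fingers":0.4},{"dp":[35,-1.2,-5],"twist":0,"fingers":0.4},{"dp":[38.2,-1.3,-3],"twist":0,"fingers":0.4}]';python3 -m jog '[{"dp":[0,0,0],"twist":0,"fingers":0.4},{"dp":[0,0,0],"twist":0,"fingers":0.4}]';python3 - <<'E'
from h import *
go((579,72.5,45,96.2))
E
```

```text
time_s: 19.77
tool_pos: [0.5785, 0.0754, 0.1494]
tool_rot: [179.9, -0.0, 96.4]
force: [-0.4, -0.1, 0.5]
grip_width: 0.0347
grasp_force: 0.0
time_s: 20.02
tool_pos: [0.5796, 0.0705, 0.1496]
tool_rot: [180.0, 0.1, 96.1]
force: [0.3, -0.7, -0.3]
grip_width: 0.0348
grasp_force: 0.0
at [579.6  70.5 149.6] [1.80e+02 1.00e-01 9.61e+01] q7 -10.8 t 20.02
(579, 72.5, 45, 96.2) dp [ 0.2  -0.04 10.46] twist -0.1 rows 1.7
```

```bash
python3 -m jog '[{"dp":[0.2,0,4],"twist":0,"fingers":0.4},{"dp":[0.2,0,8],"twist":0,"fingers":0.4},{"dp":[0.2,0,10.4],"twist":0,"fingers":0.4},{"dp":[0.2,0,10.4],"twist":0,"fingers":0.0},{"dp":[0.2,0,10.4],"twist":0,"fingers":0.0},{"dp":[0.2,0,10.4],"twist":0,"fingers":0.0},{"dp":[0.2,0,6],"twist":0,"fingers":0.0},{"dp":[0.2,0,0],"twist":0,"fingers":0.0}]' 30; python3 -m jog '[{"dp":[-2,0,-5],"twist":0,"fingers":0},{"dp":[-8,0.3,-6],"twist":0,"fingers":0},{"dp":[-14,0.5,-6],"twist":0,"fingers":0},{"dp":[-20,0.7,-6],"twist":0,"fingers":0},{"dp":[-26,0.9,-6],"twist":0,"fingers":0},{"dp":[-31,1.1,-6],"twist":0,"fingers":0},{"dp":[-34,1.3,-6],"twist":0,"fingers":0},{"dp":[-34,1.3,-6],"twist":0,"fingers":0}]' 30;python3 - <<'E'
from h import *
go((631,-280.5,205,96.2),(631,-280.5,60,96.2))
E
```

```text
time_s: 21.02
tool_pos: [0.5782, 0.073, 0.1502]
tool_rot: [-179.9, -0.0, 96.2]
force: [1.3, -0.5, -1.0]
grip_width: 0.0115
grasp_force: 30.0
time_s: 22.02
tool_pos: [0.6279, -0.2675, 0.2098]
tool_rot: [180.0, 0.1, 95.8]
force: [-0.4, 0.1, -0.1]
grip_width: 0.0119
grasp_force: 30.0
at [ 627.9 -267.5  209.8] [1.80e+02 1.00e-01 9.58e+01] q7 20.0 t 22.02
(631, -280.5, 205, 96.2) dp [-1.32  0.18  0.48] twist -0.4 rows 0.2
(631, -280.5, 60, 96.2) dp [-1.32  0.18 14.98] twist -0.4 rows 2.4
```

```bash
python3 -m jog '[{"dp":[-1.4,0.2,3],"twist":0,"fingers":0},{"dp":[-1.4,0.2,8],"twist":0,"fingers":0},{"dp":[-1.4,0.2,12],"twist":0,"fingers":0},{"dp":[-1.4,0.2,14.5],"twist":0,"fingers":0},{"dp":[-1.4,0.2,15],"twist":0,"fingers":0},{"dp":[-1.4,0.2,15],"twist":0,"fingers":0.4},{"dp":[-1.4,0.2,15],"twist":0,"fingers":0.4},{"dp":[-1.4,0.2,9],"twist":0,"fingers":0.4}]'; python3 -m jog '[{"dp":[0,0,-5],"twist":0,"fingers":0.4},{"dp":[6,-0.2,-7],"twist":0,"fingers":0.4},{"dp":[12,-0.4,-7],"twist":0,"fingers":0.4},{"dp":[18,-0.6,-7],"twist":0,"fingers":0.4},{"dp":[24,-0.8,-7],"twist":0,"fingers":0.4},{"dp":[28,-1,-6],"twist":0,"fingers":0.4},{"dp":[31.7,-1.2,-3],"twist":0,"fingers":0.4},{"dp":[31.7,-1.2,-3],"twist":0,"fingers":0.4}]';python3 -m jog '[{"dp":[0,0,0],"twist":0,"fingers":0.4}]';python3 - <<'E'
from h import *
go((583.5,35.5,45,96.2))
c=cam('top'); P=cloud(c); x0,y0=365,110; cv2.imwrite('pics/t4.png',cv2.resize(c['pixels'][y0:y0+100,x0:x0+100],None,fx=5,fy=5))
E
```

```text
time_s: 23.02
tool_pos: [0.6286, -0.2761, 0.1154]
tool_rot: [-179.5, -0.3, 96.2]
force: [1.0, -1.3, 0.4]
grip_width: 0.0315
grasp_force: 0.0
time_s: 24.02
tool_pos: [0.584, 0.0413, 0.1484]
tool_rot: [-179.9, -0.1, 96.5]
force: [-0.4, 0.2, 0.3]
grip_width: 0.0348
grasp_force: 0.0
time_s: 24.15
tool_pos: [0.5867, 0.0361, 0.1503]
tool_rot: [179.9, 0.1, 96.1]
force: [0.1, -0.7, -0.0]
grip_width: 0.0346
grasp_force: 0.0
at [586.7  36.1 150.3] [1.799e+02 1.000e-01 9.610e+01] q7 -7.2 t 24.15
(583.5, 35.5, 45, 96.2) dp [-0.03 -0.32 10.53] twist -0.1 rows 1.7
```

View pics/t4.png

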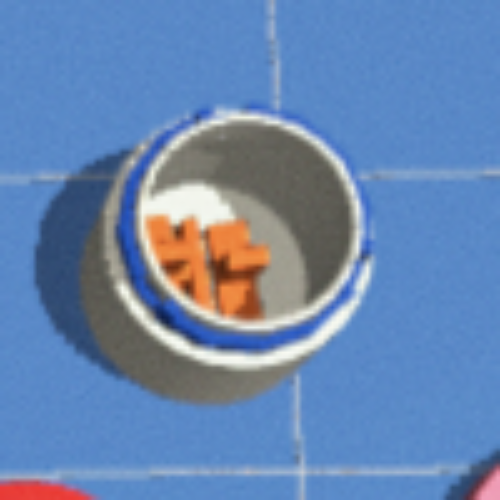

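```bash
python3 -m jog '[{"dp":[0,-0.3,4],"twist":0,"fingers":0.4},{"dp":[0,-0.3,8],"twist":0,"fingers":0.4},{"dp":[0,-0.3,10.4],"twist":0,"fingers":0.4},{"dp":[0,-0.3,10.4],"twist":0,"fingers":0.0},{"dp":[0,-0.3,10.4],"twist":0,"fingers":0.0},{"dp":[0,-0.3,10.4],"twist":0,"fingers":0.0},{"dp":[0,-0.3,6],"twist":0,"fingers":0.0},{"dp":[0,-0.3,0],"twist":0,"fingers":0.0}]' 30;python3 - <<'E'
from h import *
c=cam('top'); P=cloud(c);hsv=cv2.cvtColor(c['pixels'],cv2.COLOR_BGR2HSV);H,S=hsv[...,0].astype(int),hsv[...,1]
m=(H<25)&(S>100)&(np.hypot(P[...,0]-.632,P[...,1]+.308)<.06)
for lo,hi in((0,.03),(.03,.075)):
    k=m&(P[...,2]>lo)&(P[...,2]<hi); n,l,s,ce=cv2.connectedComponentsWithStats(k.astype(np.uint8))
    for i in range(1,n):
        if s[i,4]>3: q=P[l==i]-[.632,-.308,0]; print(lo,s[i,4],(q.mean(0)*1000).round(),(q.min(0)*1000).round(),(q.max(0)*1000).round())
E
```

```text
time_s: 25.2
tool_pos: [0.5822, 0.0363, 0.1502]
tool_rot: [-179.9, -0.0, 96.2]
force: [0.4, -0.5, -0.7]
grip_width: 0.0118
grasp_force: 30.0
0 5 [27. 15. 17.] [23. 14.  9.] [34. 16. 25.]
0 153 [  3. -13.  18.] [-25. -32.   4.] [36. 15. 30.]
0.03 97 [ 8. 22. 45.] [-13.   2.  30.] [31. 39. 75.]
0.03 53 [ -0. -16.  47.] [ -5. -29.  30.] [ 9. -5. 55.]
0.03 10 [-17.   5.  32.] [-22.  -0.  30.] [-9.  9. 33.]
```

```bash
python3 - <<'E'
from h import *
go((608,-313,215,6),)
E
python3 -m jog '[{"dp":[-2,0,-5],"twist":0,"fingers":0},{"dp":[-8,-0.1,-6],"twist":10,"fingers":0},{"dp":[-14,-0.2,-6],"twist":20,"fingers":0},{"dp":[-20,-0.4,-6],"twist":30,"fingers":0},{"dp":[-26,-0.7,-6],"twist":40,"fingers":0},{"dp":[-31,-1,-6],"twist":50,"fingers":0},{"dp":[-34,-1.2,-6],"twist":60,"fingers":0},{"dp":[-34.5,-1.2,-6],"twist":70,"fingers":0}]' 30;python3 -m jog '[{"dp":[0,0,0],"twist":10,"fingers":0},{"dp":[0,0,0],"twist":20,"fingers":0},{"dp":[0,0,0],"twist":20,"fingers":0}]'; python3 - <<'E'
from h import *
go((608,-313,205,6),(608,-313,62,6))
E
```

```text
at [587.6  37.4 160.3] [1.793e+02 1.000e-01 9.620e+01] q7 -7.0 t 25.25
(608, -313, 215, 6) dp [-35.06  -1.74  -5.47] twist 90.2 rows 8.4
time_s: 26.25
tool_pos: [0.6073, -0.3119, 0.2099]
tool_rot: [179.9, 0.0, 25.5]
force: [-0.5, 0.8, -0.7]
grip_width: 0.0117
grasp_force: 30.0
time_s: 26.62
tool_pos: [0.6085, -0.3078, 0.2103]
tool_rot: [179.9, -0.1, 6.3]
force: [0.6, 0.2, -0.1]
grip_width: 0.0117
grasp_force: 30.0
at [ 608.5 -307.8  210.3] [ 1.799e+02 -1.000e-01  6.300e+00] q7 -62.0 t 26.62
(608, -313, 205, 6) dp [-0.1   0.51  0.53] twist 0.3 rows 0.1
(608, -313, 62, 6) dp [-0.1   0.51 14.83] twist 0.3 rows 2.4
```

```bash
python3 -m jog '[{"dp":[-0.1,0.5,4],"twist":0,"fingers":0},{"dp":[-0.1,0.5,8],"twist":0,"fingers":0},{"dp":[-0.1,0.5,11],"twist":0,"fingers":0},{"dp":[-0.1,0.5,13],"twist":0,"fingers":0},{"dp":[-0.1,0.5,14],"twist":0,"fingers":0}]'; python3 -m jog '[{"dp":[0,0,0],"twist":0,"fingers":0.4},{"dp":[0,0,0],"twist":0,"fingers":0.4},{"dp":[0,0,-7],"twist":0,"fingers":0.4},{"dp":[0,0,-14],"twist":0,"fingers":0.4},{"dp":[-10,0,-14],"twist":0,"fingers":0.4},{"dp":[-16,0,-14],"twist":0,"fingers":0.4},{"dp":[-16,0,-14],"twist":0,"fingers":0.4},{"dp":[-16,0,-14],"twist":0,"fingers":0.4}]';python3 - <<'E'
from h import *
from scipy.optimize import least_squares
c=cam('wrist'); cv2.imwrite('pics/w5.png',c['pixels']); P=cloud(c); print(-c['R'].T@c['t'])
for n,c in (('wrist',c),('top',cam('top'))):
    P=cloud(c); hsv=cv2.cvtColor(c['pixels'],cv2.COLOR_BGR2HSV);H,S=hsv[...,0].astype(int),hsv[...,1]
    m=(H<25)&(S>100)&(np.hypot(P[...,0]-.632,P[...,1]+.308)<.06)&(P[...,2]>.003)&(P[...,2]<.12)
    print(n,m.sum(),'orange maxz',np.percentile(P[m][:,2],[50,99]) if m.any() else 0)
    q=P.reshape(-1,3);q=q[(np.hypot(q[:,0]-.632,q[:,1]+.308)<.075)&(q[:,2]>.122)&(q[:,2]<.128)][:,:2]
    if len(q)>30:
        r=least_squares(lambda x:np.hypot(q[:,0]-x[0],q[:,1]-x[1])-x[2],[.63,-.308,.06],loss='soft_l1',f_scale=.002).x;print('rim',r,len(q))
    k=(np.hypot(P[...,0]-.434,P[...,1]+.195)<.12)&(P[...,2]>.060)&(P[...,2]<.075)&((H<6)|(H>174))&(S>120)
    if k.any(): print('lidbar',k.sum(),cv2.minAreaRect((P[k][:,:2]*1000).astype(np.float32)))
    k=(np.hypot(P[...,0]-.434,P[...,1]+.195)<.15)&(P[...,2]>.027)&(P[...,2]<.037)&((H<6)|(H>174))&(S>120)
    if k.any(): print('lidtop',k.sum(),cv2.minAreaRect((P[k][:,:2]*1000).astype(np.float32)))
E
```

```text
time_s: 27.25
tool_pos: [0.6076, -0.3127, 0.0688]
tool_rot: [-180.0, 0.0, 6.2]
force: [-0.4, 0.4, 0.4]
grip_width: 0.0117
grasp_force: 30.0
time_s: 28.25
tool_pos: [0.4465, -0.3319, 0.2117]
tool_rot: [179.8, -0.1, 5.9]
force: [1.1, 0.4, 0.1]
grip_width: 0.0348
grasp_force: 0.0
[ 0.5147764  -0.32471349  0.37369346]
wrist 1055 orange maxz [0.04387407 0.07283272]
rim [ 0.63513624 -0.30981122  0.06029786] 810
lidbar 1117 ((435.8040771484375, -196.65304565429688), (14.651890754699707, 69.02394104003906), 60.34366226196289)
lidtop 14249 ((444.3836975097656, -195.76649475097656), (131.167236328125, 150.29417419433594), 5.942673683166504)
top 342 orange maxz [0.03473245 0.07400005]
rim [ 0.63130098 -0.30976185  0.05809274] 210
lidbar 134 ((433.9646911621094, -196.7718048095703), (13.507956504821777, 69.47791290283203), 61.66522216796875)
lidtop 2051 ((434.01513671875, -196.38818359375), (146.88272094726562, 150.64642333984375), 42.77641677856445)
```

View pics/w5.png

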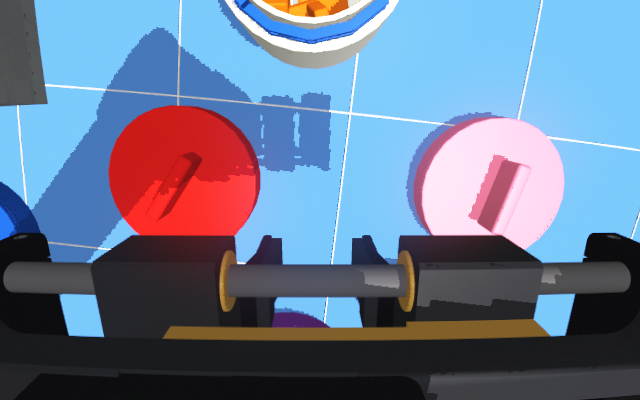

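```bash
python3 -m jog '[{"dp":[5,-2,-2],"twist":0,"fingers":0.4},{"dp":[8.5,-2.5,-5],"twist":0,"fingers":0.4},{"dp":[8.5,-2.5,-5],"twist":0,"fingers":0.4},{"dp":[8.5,-2.5,-5],"twist":0,"fingers":0.4},{"dp":[8.5,-2.5,-5],"twist":0,"fingers":0.4}]'; python3 - <<'E'
from h import *
from scipy.optimize import least_squares
c=cam('wrist'); cv2.imwrite('pics/w6.png',c['pixels']); P=cloud(c); print(-c['R'].T@c['t'])
q=P.reshape(-1,3);q=q[(np.hypot(q[:,0]-.632,q[:,1]+.308)<.075)&(q[:,2]>.122)&(q[:,2]<.128)][:,:2]
r=least_squares(lambda x:np.hypot(q[:,0]-x[0],q[:,1]-x[1])-x[2],[.63,-.308,.06],loss='soft_l1',f_scale=.002).x;print('rim',r,len(q),cv2.minEnclosingCircle((q*1000).astype(np.float32)))
hsv=cv2.cvtColor(c['pixels'],cv2.COLOR_BGR2HSV);H,S=hsv[...,0].astype(int),hsv[...,1]
m=(H<25)&(S>100)&(np.hypot(P[...,0]-.632,P[...,1]+.308)<.06)&(P[...,2]>.003)&(P[...,2]<.12); print(np.percentile(P[m][:,2],[50,99]))
k=(np.hypot(P[...,0]-.434,P[...,1]+.195)<.12)&(P[...,2]>.060)&(P[...,2]<.075)&((H<6)|(H>174))&(S>120)
if k.any(): print('lidbar',k.sum(),cv2.minAreaRect((P[k][:,:2]*1000).astype(np.float32)))
go((435.5,-196.5,140,-29),(435.5,-196.5,38,-29))
E
```

```text
time_s: 28.98
tool_pos: [0.5294, -0.2965, 0.2583]
tool_rot: [-180.0, 0.1, 6.1]
force: [0.1, 0.1, -0.0]
grip_width: 0.0347
grasp_force: 0.0
[ 0.59825602 -0.28967697  0.41998984]
rim [ 0.63254443 -0.3099188   0.05739503] 2157 ((628.446533203125, -310.4700012207031), 63.9599609375)
[0.04163545 0.07148387]
lidbar 97 ((461.32244873046875, -210.8292236328125), (14.098287582397461, 10.87625503540039), 67.7757568359375)
at [ 529.3 -296.5  258.4] [-1.8e+02  1.0e-01  6.1e+00] q7 -59.2 t 29.02
(435.5, -196.5, 140, -29) dp [ -8.27 -10.94  11.84] twist 35.1 rows 3.3
(435.5, -196.5, 38, -29) dp [ -8.27 -10.94  22.04] twist 35.1 rows 4.2
```

View pics/w6.png

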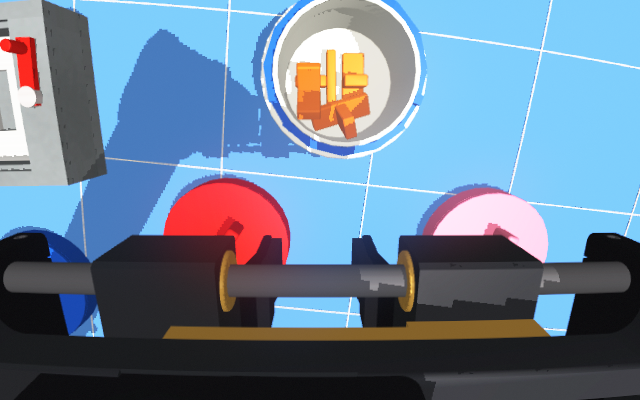

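```bash
python3 -m jog '[{"dp":[-4,-5,4],"twist":10,"fingers":0.5},{"dp":[-8.3,-10.9,9],"twist":20,"fingers":0.5},{"dp":[-8.3,-10.9,12],"twist":30,"fingers":0.5},{"dp":[-8.3,-10.9,13],"twist":35,"fingers":0.5},{"dp":[-8.3,-10.9,13],"twist":35,"fingers":0.5},{"dp":[-8.3,-10.9,13],"twist":35,"fingers":0.5}]'; python3 - <<'E'
from h import *
for n in('top','scene'):
    c=cam(n);P=cloud(c);hsv=cv2.cvtColor(c['pixels'],cv2.COLOR_BGR2HSV);H,S=hsv[...,0].astype(int),hsv[...,1]
    k=(np.hypot(P[...,0]-.434,P[...,1]+.195)<.12)&(P[...,2]>.060)&(P[...,2]<.075)&((H<6)|(H>174))&(S>120)
    if k.sum()>5: print(n,'lidbar',k.sum(),cv2.minAreaRect((P[k][:,:2]*1000).astype(np.float32)))
go((435.5,-196.5,38,-29))
E
```

```text
time_s: 29.78
tool_pos: [0.437, -0.1974, 0.1305]
tool_rot: [-180.0, -0.1, -28.8]
force: [-0.1, 0.4, 0.4]
grip_width: 0.0436
grasp_force: 0.0
scene lidbar 103 ((436.0065612792969, -194.254638671875), (17.451744079589844, 69.6446533203125), 62.606712341308594)
at [ 437.2 -197.3  130.6] [-1.80e+02 -1.00e-01 -2.88e+01] q7 -98.1 t 29.88
(435.5, -196.5, 38, -29) dp [-0.19  0.01  9.26] twist 0.2 rows 1.5
```

```bash
python3 -m jog '[{"dp":[-0.2,0,4],"twist":0,"fingers":0.5},{"dp":[-0.2,0,7],"twist":0,"fingers":0.5},{"dp":[-0.2,0,9.2],"twist":0,"fingers":0.5},{"dp":[-0.2,0,9.2],"twist":0,"fingers":0.1},{"dp":[-0.2,0,9.2],"twist":0,"fingers":0.1},{"dp":[-0.2,0,9.2],"twist":0,"fingers":0.1},{"dp":[-0.2,0,9.2],"twist":0,"fingers":0.1}]' 40; python3 - <<'E'
from h import *
go((435.5,-196.5,220,-29),(632.5,-310,220,-29))
E
```

```text
time_s: 30.75
tool_pos: [0.4352, -0.196, 0.0384]
tool_rot: [-180.0, -0.1, -28.9]
force: [0.7, -0.7, 2.6]
grip_width: 0.0135
grasp_force: 40.0
at [ 435.2 -196.    38.4] [-1.80e+02 -1.00e-01 -2.89e+01] q7 -99.8 t 30.75
(435.5, -196.5, 220, -29) dp [  0.05   0.03 -18.16] twist 0.1 rows 2.9
(632.5, -310, 220, -29) dp [ 22.78   0.47 -18.16] twist 0.1 rows 4.7
```

```bash
python3 -m jog '[{"dp":[0,0,-4],"twist":0,"fingers":0.1},{"dp":[0,0,-9],"twist":0,"fingers":0.1},{"dp":[0,0,-14],"twist":0,"fingers":0.1},{"dp":[4,0.1,-16],"twist":0,"fingers":0.1},{"dp":[9,0.2,-16],"twist":0,"fingers":0.1},{"dp":[14,0.3,-16],"twist":0,"fingers":0.1},{"dp":[19,0.4,-16],"twist":0,"fingers":0.1},{"dp":[22.8,0.5,-16],"twist":0,"fingers":0.1}]' 40; python3 -m jog '[{"dp":[0,0,0],"twist":0,"fingers":0.1},{"dp":[0,0,0],"twist":0,"fingers":0.1},{"dp":[0,0,0],"twist":0,"fingers":0.1}]'; python3 - <<'E'
from h import *
go((632.5,-310,175,-29),(632.5,-310,156,-29))
for n in('top','scene'):
    c=cam(n);P=cloud(c);hsv=cv2.cvtColor(c['pixels'],cv2.COLOR_BGR2HSV);H,S=hsv[...,0].astype(int),hsv[...,1]
    k=(np.hypot(P[...,0]-.632,P[...,1]+.31)<.12)&(P[...,2]>.14)&((H<6)|(H>174))&(S>120)
    if k.sum()>5: print(n,'lid',k.sum(),P[k].min(0),P[k].max(0))
E
```

```text
time_s: 31.75
tool_pos: [0.6329, -0.3109, 0.1967]
tool_rot: [180.0, 0.0, -28.9]
force: [-1.0, 0.1, -0.4]
grip_width: 0.0136
grasp_force: 40.0
time_s: 32.12
tool_pos: [0.6311, -0.3094, 0.198]
tool_rot: [180.0, -0.0, -28.8]
force: [-0.5, 0.6, -1.6]
grip_width: 0.0135
grasp_force: 40.0
at [ 631.1 -309.4  198. ] [180.   -0.  -28.8] q7 -98.0 t 32.12
(632.5, -310, 175, -29) dp [ 0.15 -0.02  2.3 ] twist 0.2 rows 0.4
(632.5, -310, 156, -29) dp [ 0.15 -0.02  4.2 ] twist 0.2 rows 0.7
top lid 1158 [ 0.55435146 -0.31781359  0.16212129] [ 0.67963695 -0.23362083  0.37864585]
scene lid 1735 [ 0.55759064 -0.37415065  0.15887061] [ 0.70681243 -0.21585445  0.45087357]
```

```bash
python3 -m jog '[{"dp":[0.1,0,1.5],"twist":0,"fingers":0.1},{"dp":[0.1,0,2.8],"twist":0,"fingers":0.1},{"dp":[0.1,0,3.5],"twist":0,"fingers":0.1},{"dp":[0.1,0,4],"twist":0,"fingers":0.1},{"dp":[0.1,0,4.3],"twist":0,"fingers":0.1},{"dp":[0.1,0,4.3],"twist":0,"fingers":0.1}]'
```

```text
time_s: 32.98
tool_pos: [0.6327, -0.3104, 0.1544]
tool_rot: [180.0, -0.0, -28.8]
force: [-0.2, 0.5, -1.3]
grip_width: 0.0134
grasp_force: 40.0
```

```bash
python3 -m jog '[{"dp":[0,0,0.3],"twist":0,"fingers":0.1},{"dp":[0,0,0.3],"twist":0,"fingers":0.19},{"dp":[0,0,0.3],"twist":0,"fingers":0.19},{"dp":[0,0,0.3],"twist":0,"fingers":0.19}]'; cat > lid.py <<'E'
from h import *
o=env.get_obs(); print(np.round(o['tool_pos'],4),np.round(o['tool_rot'],1),'q7',o['qpos'][6].round(1),'w',o['grip_width'],'tq',np.round(o['wrist_torque'],2))
for n in('top','scene'):
    c=cam(n);P=cloud(c);hsv=cv2.cvtColor(c['pixels'],cv2.COLOR_BGR2HSV);H,S=hsv[...,0].astype(int),hsv[...,1]
    k=(np.hypot(P[...,0]-.632,P[...,1]+.31)<.073)&(P[...,2]>.12)&(P[...,2]<.16)&((H<6)|(H>174))&(S>120)
    q=P[k]; 
    if len(q)<50: print(n,'few',len(q)); continue
    A=np.c_[q[:,:2]-[.6325,-.31],np.ones(len(q))]; w=np.ones(len(q),bool)
    for _ in range(6):
        x=np.linalg.lstsq(A[w],q[w,2],rcond=None)[0]; w=abs(A@x-q[:,2])<.003
    print(n,w.sum(),'origin z',(x[2]-.032).round(4),'tilt',x[:2].round(3))
E
python3 lid.py
```

```text
time_s: 33.48
tool_pos: [0.6326, -0.3105, 0.1514]
tool_rot: [180.0, -0.0, -28.8]
force: [-0.5, -0.9, 0.3]
grip_width: 0.0163
grasp_force: 0.0
[ 0.6326 -0.3105  0.1514] [180.   -0.  -28.8] q7 -98.3 w 0.01628910685434198 tq [ 0.06  0.03 -0.01]
top 655 origin z 0.1165 tilt [ 0.004 -0.001]
scene 897 origin z 0.1157 tilt [-0.002  0.006]
```

```bash
python3 -m jog '[{"dp":[0,0,0],"twist":-6,"fingers":0.19},{"dp":[0,0,0],"twist":-12,"fingers":0.19},{"dp":[0,0,0],"twist":-18,"fingers":0.19},{"dp":[0,0,0],"twist":-24,"fingers":0.19},{"dp":[0,0,0],"twist":-30,"fingers":0.19},{"dp":[0,0,0],"twist":-36,"fingers":0.19},{"dp":[0,0,0],"twist":-42,"fingers":0.19},{"dp":[0,0,0],"twist":-42,"fingers":0.19}]'; python3 lid.py
```

```text
time_s: 34.58
tool_pos: [0.6333, -0.3106, 0.1525]
tool_rot: [179.9, -0.1, 13.1]
force: [0.5, 0.4, 2.7]
grip_width: 0.0167
grasp_force: 2.1
[ 0.6333 -0.3106  0.1525] [ 1.799e+02 -1.000e-01  1.310e+01] q7 -58.6 w 0.016721113320456893 tq [ 0.04 -0.   -0.08]
top 444 origin z 0.118 tilt [0.001 0.002]
scene 922 origin z 0.1173 tilt [0.002 0.003]
```

```bash
python3 -m jog '[{"dp":[0,0,-0.1],"twist":-5,"fingers":0.19},{"dp":[0,0,-0.1],"twist":-10,"fingers":0.19},{"dp":[0,0,-0.1],"twist":-15,"fingers":0.19},{"dp":[0,0,-0.1],"twist":-20,"fingers":0.19},{"dp":[0,0,-0.1],"twist":-20,"fingers":0.19}]'; python3 lid.py
```

```text
time_s: 35.3
tool_pos: [0.6329, -0.3108, 0.153]
tool_rot: [179.9, -0.0, 33.0]
force: [0.7, 0.4, 4.4]
grip_width: 0.0167
grasp_force: 3.6
[ 0.6329 -0.3108  0.153 ] [179.9  -0.   33. ] q7 -39.7 w 0.016737008455131312 tq [-0.05 -0.11 -0.1 ]
top 405 origin z 0.1189 tilt [0.002 0.001]
scene 1011 origin z 0.1181 tilt [-0.     0.004]
```

```bash
python3 -m jog '[{"dp":[0,0,-0.4],"twist":0,"fingers":0.2},{"dp":[0,0,-0.4],"twist":-5,"fingers":0.2},{"dp":[0,0,-0.4],"twist":-10,"fingers":0.2},{"dp":[0,0,-0.4],"twist":-15,"fingers":0.2},{"dp":[0,0,-0.4],"twist":-20,"fingers":0.2},{"dp":[0,0,-0.4],"twist":-20,"fingers":0.2}]'; python3 lid.py
```

```text
time_s: 36.15
tool_pos: [0.632, -0.3104, 0.1555]
tool_rot: [-179.9, 0.0, 53.1]
force: [-0.7, -0.4, -0.7]
grip_width: 0.018
grasp_force: 5.0
[ 0.632  -0.3104  0.1555] [-179.9    0.    53.1] q7 -20.8 w 0.01804673838666277 tq [-0.15 -0.1  -0.18]
top 512 origin z 0.1091 tilt [-0.003 -0.003]
scene 1077 origin z 0.1084 tilt [-0.001  0.001]
```

```bash
python3 -m jog '[{"dp":[0,0,0.3],"twist":0,"fingers":0.2},{"dp":[0,0,0.7],"twist":0,"fingers":0.2},{"dp":[0,0,0.7],"twist":6,"fingers":0.2},{"dp":[0,0,0.7],"twist":12,"fingers":0.2},{"dp":[0,0,0.7],"twist":18,"fingers":0.2},{"dp":[0,0,0.7],"twist":26,"fingers":0.2},{"dp":[0,0,0.7],"twist":34,"fingers":0.2},{"dp":[0,0,0.7],"twist":40,"fingers":0.2}]'; python3 lid.py;python3 -m jog '[{"dp":[0,0,0],"twist":6,"fingers":0.2},{"dp":[0,0,0],"twist":12,"fingers":0.2},{"dp":[0,0,0],"twist":18,"fingers":0.2},{"dp":[0,0,0],"twist":24,"fingers":0.2},{"dp":[0,0,0],"twist":30,"fingers":0.2},{"dp":[0,0,0],"twist":36,"fingers":0.2},{"dp":[0,0,0],"twist":40,"fingers":0.2},{"dp":[0,0,0],"twist":40,"fingers":0.2}]'; python3 lid.py
```

```text
time_s: 37.25
tool_pos: [0.6326, -0.31, 0.1491]
tool_rot: [-180.0, 0.0, 12.9]
force: [-0.3, -0.4, -1.6]
grip_width: 0.0172
grasp_force: 0.8
[ 0.6326 -0.31    0.1491] [-180.     0.    12.9] q7 -58.7 w 0.017244356126075087 tq [0.03 0.   0.03]
top 438 origin z 0.1089 tilt [-0.003  0.004]
scene 966 origin z 0.1083 tilt [-0.002  0.002]
time_s: 38.35
tool_pos: [0.6326, -0.3101, 0.1491]
tool_rot: [180.0, 0.0, -26.7]
force: [-0.3, -0.4, 0.5]
grip_width: 0.0175
grasp_force: 0.0
[ 0.6326 -0.3101  0.1491] [180.    0.  -26.7] q7 -96.2 w 0.01748014250332241 tq [ 0.05 -0.02 -0.04]
top 670 origin z 0.107 tilt [-0.    -0.001]
scene 922 origin z 0.1063 tilt [-0.003  0.005]
```

```bash
python3 -m jog '[{"dp":[0,0,0.2],"twist":6,"fingers":0.2},{"dp":[0,0,0.2],"twist":12,"fingers":0.2},{"dp":[0,0,0.2],"twist":18,"fingers":0.2},{"dp":[0,0,0.2],"twist":24,"fingers":0.2},{"dp":[0,0,0.2],"twist":30,"fingers":0.2},{"dp":[0,0,0.2],"twist":34,"fingers":0.2},{"dp":[0,0,0.2],"twist":38,"fingers":0.2}]'; python3 lid.py
```

```text
time_s: 39.33
tool_pos: [0.6327, -0.3103, 0.1475]
tool_rot: [-180.0, -0.0, -64.9]
force: [0.2, 0.3, -0.5]
grip_width: 0.0176
grasp_force: 1.9
[ 0.6327 -0.3103  0.1475] [-180.    -0.   -64.9] q7 -132.4 w 0.01761120550355029 tq [ 0.04 -0.01  0.03]
top 727 origin z 0.1052 tilt [ 0.    -0.001]
scene 952 origin z 0.1044 tilt [-0.003  0.002]
```

```bash
python3 -m jog '[{"dp":[0,0,0],"twist":4,"fingers":0.2},{"dp":[0,0,0],"twist":8,"fingers":0.2},{"dp":[0,0,0],"twist":12,"fingers":0.2},{"dp":[0,0,0],"twist":16,"fingers":0.2},{"dp":[0,0,0],"twist":16,"fingers":0.2}]'; python3 lid.py
```

```text
time_s: 40.05
tool_pos: [0.6327, -0.3095, 0.1472]
tool_rot: [180.0, 0.1, -80.6]
force: [-0.1, 1.7, -1.5]
grip_width: 0.0179
grasp_force: 19.3
[ 0.6327 -0.3095  0.1472] [ 1.80e+02  1.00e-01 -8.06e+01] q7 -147.3 w 0.017887268667605122 tq [0.42 0.1  0.55]
top 694 origin z 0.1049 tilt [-0.005  0.004]
scene 1007 origin z 0.1041 tilt [-0.004  0.008]
```

```bash
python3 -m jog '[{"dp":[0,0,0],"twist":-8,"fingers":0.2},{"dp":[0,0,0],"twist":-10,"fingers":0.5},{"dp":[0,0,0],"twist":-10,"fingers":0.5},{"dp":[0,0,-5],"twist":-10,"fingers":0.5},{"dp":[0,0,-10],"twist":-10,"fingers":0.5},{"dp":[-5,0,-12],"twist":-20,"fingers":0.5},{"dp":[-11,0,-13],"twist":-30,"fingers":0.5},{"dp":[-17,0,-13],"twist":-40,"fingers":0.5}]'; python3 -m jog '[{"dp":[0,0,0],"twist":0,"fingers":0.5},{"dp":[0,0,0],"twist":0,"fingers":0.5},{"dp":[0,0,0],"twist":0,"fingers":0.5}]';python3 lid.py; python3 - <<'E'
from h import *
c=cam('scene'); cv2.imwrite('pics/s9.png',c['pixels'])
c=cam('top'); P=cloud(c); hsv=cv2.cvtColor(c['pixels'],cv2.COLOR_BGR2HSV);H,S=hsv[...,0].astype(int),hsv[...,1]
m=((H<6)|(H>174))&(S>120)&(np.hypot(P[...,0]-.632,P[...,1]+.31)<.09)&(P[...,2]>.12)
cs=np.argwhere(m)[:,::-1]; w=onplane(c,cs,.137)[:,:2]; print(cv2.minEnclosingCircle((w*1000).astype(np.float32)),m.sum())
E
```

```text
time_s: 41.15
tool_pos: [0.6059, -0.1413, 0.2791]
tool_rot: [-179.9, -0.2, -40.6]
force: [0.4, -0.2, -0.8]
grip_width: 0.0436
grasp_force: 0.0
time_s: 41.52
tool_pos: [0.6054, -0.1449, 0.2771]
tool_rot: [179.9, -0.0, -41.1]
force: [-0.1, -1.0, -0.4]
grip_width: 0.0438
grasp_force: 0.0
[ 0.6054 -0.1449  0.2771] [179.9  -0.  -41.1] q7 -122.2 w 0.04376695411575728 tq [ 0.09  0.03 -0.04]
top 1331 origin z 0.1045 tilt [-0.003  0.   ]
scene 1069 origin z 0.1038 tilt [0.    0.005]
((628.8186645507812, -308.1170654296875), 77.30180358886719) 1852
```

View pics/s9.png

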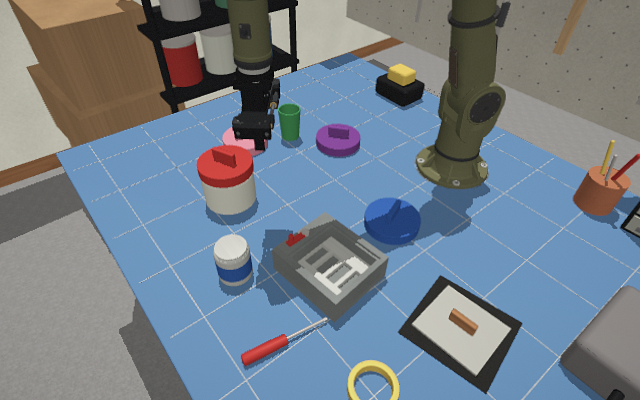

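The lid sits level on the tub at (226,165), and its origin measures about 104 mm, so it is home against the stop. The mould at (330,262) is empty, the tab is clear, and the cover is flat on the mat at (460,325).

```bash
python3 -c "
from cell import env
print(env.sign_off())"
```

```text
the job is handed in; nothing more can be done
None
```

The job is handed in (no verdict was returned): tab swung clear, cover flat on the mat, all four brackets in the tub, the red lid screwed home to its firm stop (origin about 104 mm), and the bystanders left alone.

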